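# Take the spent filter out of the suction unit

### The arm

A 7-joint arm with a two-finger parallel gripper is mounted at the origin on a cart in front of the work surface, level with it; the furniture and walls round the work are solid. World frame = base frame: x ahead of the robot, y to its left, z up, the work surface at z = 0. Lengths are in m, angles in rad, forces in N, time in s.
With the tool pointing down it reaches from about 0.425 to 0.975 m from the base axis. Payload 16.7 kg.
Tool frame: the origin (TCP) lies midway between the tips of the shut fingers; the grasp point (between the pads) lies 19 mm behind it (robot.pinch_z is the distance from the TCP to the grasp point, in m); z points along the fingers, y is the line along which they close (so a half turn about z gives the same grasp; the last joint's range is limited). The gripper opens to 85 mm and grips with 20 to 120 N. Pads are 22 mm wide; open, the fingers measure 114 mm over their backs; the gripper's body (76 mm by 85 mm) begins 54 mm behind the grasp point. The pads swing forward as they close: fully open they stand 13 mm farther back than shut.
Start: joints at [-1.462, 0.426, 0.074, 1.606, -0.034, 1.111, -0.067], TCP at [0.172, 0.653, 0.231] pointing down, gripper open.
Joint ranges: [-2.85, 2.85], [-0.5, 2.14], [-1.23, 1.37], [0.21, 2.46], [-1.02, 4.16], [0.16, 2.05], [-2.73, 2.73]. Speed limits (rad/s): [1.89, 1.89, 2.39, 2.39, 3.01, 3.01, 3.01].

### API

Orientations are given as [roll, pitch, yaw] about the fixed x, y, z axes, in that order (R = Rz(yaw) Ry(pitch) Rx(roll)).
In Python, from plant import robot, viewer gives the robot as it stands (robot), with the cameras (viewer).
- The arm moves only by the tool shift_gripper, called as name(argument=value, ...) on one line, values as JSON. Schema: {"type":"object","properties":{"segments":{"type":"object","properties":{"aperture":{"type":"array","items":{"type":"number"},"minItems":1,"maxItems":12},"dx":{"type":"array","items":{"type":"number"},"minItems":1,"maxItems":12},"dy":{"type":"array","items":{"type":"number"},"minItems":1,"maxItems":12},"dz":{"type":"array","items":{"type":"number"},"minItems":1,"maxItems":12},"ax":{"type":"array","items":{"type":"number"},"minItems":1,"maxItems":12},"ay":{"type":"array","items":{"type":"number"},"minItems":1,"maxItems":12},"az":{"type":"array","items":{"type":"number"},"minItems":1,"maxItems":12}},"additionalProperties":false,"required":["aperture","dx","dy","dz","ax","ay","az"]},"grip_n":{"type":"number"},"only":{"type":"string"},"quiet":{"type":"boolean"},"lines":{"type":"string"}},"required":["segments"],"additionalProperties":false}. segments is an object with one list for each field, all of the same length, 1 to 12, a row being the entries at one place: aperture (the finger opening in m), dx, dy, dz (the shift in m), ax, ay, az (a rotation vector in rad); each row is the pose to reach, as a shift and turn from the pose commanded when the call began, along the tool's axes at that moment; what a row does not reach only later rows make up. A row lasts 1/12 s, in which the tool goes at most 0.0417 m and 0.125 rad, less where a joint would pass 70% of its speed; a pose out of reach is approached as far as the arm can. The fingers move at their own pace and stop on an object; grip_n is the grip in N (left out, the last holds). Time passes only in rows, so rows that do not move let the fingers close. The tool returns the time, the measured TCP pose, the force, the opening and the grip force at its end. only (a regular expression) keeps the lines of the reply that match it, lines (a string "A,B") keeps lines A to B, and quiet returns only ok. Input that does not fit is refused with a message, and nothing moves.
- robot.state(): the state, without advancing time (a new reading comes with each control period).
- viewer.grab_frame(name): name is "scene" or "top" or "wrist"; returns the picture (384x512x3 uint8, red, green, blue); there is no depth.
- viewer.calibration(name): a dict with "vertical_fov" (degrees; the focal length in pixels is half the picture's height over the tangent of half this angle, whatever the lens; pixels are square), "cx", "cy" (the principal point, pixels), "k1" (the pictures are not rectified: a ray, as slopes to the right and down, at radius r is drawn at 1 + k1 r^2 times it, then the intrinsics apply), "world_from_camera" (4x4, takes a point from camera to world coordinates); the wrist camera has in their place "T_tool_cam" (4x4, takes a point from camera to tool coordinates, whose origin is the TCP and whose axes are the flange's). Camera axes: x right, y down, z forward; pixel columns grow to the right and rows downward; lengths in m; the calibration is good to about 2 mm. A picture is of the moment at which its call begins: read the wrist's pose just before it. calibration takes no time and is no camera call.
- robot.job_done(): hands the job in; it is judged then, once.
The state is a dict: "time": time; "joints": joint angles; "dq": joint speeds; "tau": joint torques, N m; "tcp_pos": TCP position; "tool_rot": TCP orientation; "force": force on the tool from outside, world axes, zero at the start; "moment": the same for the moment, N m; "gripper_width": finger opening in m; "grip_force": force on a finger pad.
Only numpy, scipy, OpenCV 4.12 (cv2) and the standard library are available. Lean on these libraries where they do the work, as an engineer would, in place of code of your own. Each camera call takes 0.05 s, during which the arm holds its last target. There are 200 camera calls.

### The job

Take the spent filter out of the bench suction unit: turn the bar-handled filter anticlockwise from the locked mark to the open double mark, lift it out of its socket and stand it upright on the free floor of the metal instrument tray, then let go. Leave the round regulator knob beside it as it is set.

Things in the scene. Friction and masses are not known exactly. Their poses are not given: they have to be found in the camera images.
- socket (a point): On the filter's turning axis at the top of the round grey collar (84 mm across, 8 high) on the white suction unit, a fixed box 232 x 154 x 58 mm high; 66 mm above the desk. x: to the box's hose-stub side, y: along the box away from the regulator knob, z up. At the collar's -x side a broad dark mark: locked; 62 degrees anticlockwise from above (towards -y) a fine double mark: open.
- filter: White cartridge 86 mm tall, 0.12 kg; origin: centre of its flat underside (46 across), 44 mm below socket. On top a bar handle 58 long (own x), 16 thick, 52 to 86 mm above origin, over a 58 mm flange; dark tick at its -x end. Its x stands 0-9 degrees anticlockwise of the socket's when locked, turns easily to a stop at 78, lifts out from 44 to 76 (aim at 60). Lift 50 mm to clear.
- tray: Grey metal instrument tray, 256 mm (own x) by 356 mm (own y), rim 20 mm high, lying on the desk left or right of the suction unit; origin at the centre of its underside, floor 1 mm above it. A syringe bundle up to 30 mm high lies across its far end, beyond own y = -80 mm; the rest of the floor, own x -90 to 90 and own y -60 to 130 mm, is free.
- regulator_mark (a point): Outer end of the pointer line on the round grey regulator knob (40 mm across, top 83 mm above the desk) on the same unit; the knob's axis is 112 mm from the filter's axis towards the socket's -y, this point 16 mm from the knob's axis. It turns easily and must stay as set.

How it is judged:
On the way, in this order (a step that is already met when the one before it is completed fails the run):
1. the filter is turned to the open position while still seated in its socket (angle between the x axis of filter and the x axis of socket, either way round above 0.72 rad and horizontal distance between filter and socket below 0.012 m and z of filter in the frame of socket below -0.036 m), for 0.1 s.
2. the filter is lifted clear above the socket (z of filter in the frame of socket above 0.005 m), for 0.1 s.
At the end, for the whole second after the job is handed in: The filter stands upright (within about 8 degrees) and at rest on the free floor of the tray: origin within 105 mm of the tray's origin along its x and 155 mm along its y, underside no more than 15 mm above the desk; the regulator's pointer end has not moved by more than 6 mm (x of filter in the frame of tray between -0.105 and 0.105 m and y of filter in the frame of tray between -0.155 and 0.155 m and height (world z) of filter below 0.015 m and angle between filter's own z axis and vertical below 0.15 rad and linear speed of filter below 0.02 m/s); the robot touches nothing.
It fails at once if the regulator knob is turned (pointer end moved over 6 mm) (distance of regulator_mark from where it was at the start of the episode above 0.006 m).
It also fails if it takes over 48 s, if anything falls off the work surface, if the arm or the gripper's body presses on something with over 40 N, if the wrist force passes 120 N, or if a joint passes its speed limit or range.

## Working session

There is one attempt and no reset: what is moved stays moved. The work goes in short steps, Python scripts to look and compute and a tool call to move; the robot and the scene stay as the last step left them, time stands still between calls to the robot, and variables do not carry over. Pictures are saved under pics/ and viewed, at most 10 in all, crops included, and the job is handed in when it is done.

```bash
ls; mkdir -p pics
```

Run:
```python
from plant import robot, viewer
import cv2
for n in("scene","top"):
    cv2.imwrite(f"pics/{n}0.png",viewer.grab_frame(n)[:,:,::-1]); print(n,viewer.calibration(n))
s=robot.state();print(s)
print(viewer.calibration("wrist"))
```

```text
pics
plant.py
scene {'vertical_fov': 57.528618884481524, 'cx': 252.70618320254283, 'cy': 191.4661928101265, 'k1': -0.0007569909468190738, 'world_from_camera': array([[-0.86367961, -0.35921015,  0.3535896 ,  0.21802625],
       [-0.5038063 ,  0.63663769, -0.58384216,  0.48324775],
       [-0.01538644, -0.68239323, -0.73082332,  0.71008108],
       [ 0.        ,  0.        ,  0.        ,  1.        ]])}
top {'vertical_fov': 54.95623247589701, 'cx': 253.9379973478487, 'cy': 193.92590509191317, 'k1': -0.06597809991169669, 'world_from_camera': array([[ 0.02676376, -0.98865942,  0.14777093,  0.38179398],
       [-0.99956217, -0.02833329, -0.00852629, -0.00631649],
       [ 0.01261643, -0.14747803, -0.98898486,  0.97179766],
       [ 0.        ,  0.        ,  0.        ,  1.        ]])}
{'time': 0.1, 'joints': array([-1.46252881,  0.42664364,  0.07385271,  1.606535  , -0.03410649,
        1.11076995, -0.06710189]), 'dq': array([-1.06584039e-05, -1.13689155e-03, -1.71379841e-04, -1.65364224e-03,
       -9.19742142e-04, -1.44286714e-03,  2.95255439e-04]), 'tau': array([ 8.48594267e-0
[... 185 characters left out ...]
ay([-3.14049805e+00,  6.90735764e-05,  2.88378928e+00]), 'force': array([-0.49247071, -0.04719195, -0.02258051]), 'moment': array([ 0.00598535, -0.02091499, -0.02673969]), 'grip_force': 0.0, 'gripper_width': 0.08535679964907364}
{'vertical_fov': 58.01677657292881, 'cx': 248.94967525908845, 'cy': 192.14802016747961, 'k1': -0.09371384546544738, 'T_tool_cam': array([[-9.07151717e-04, -9.54632638e-01, -2.97784659e-01,
         7.58279294e-02],
       [ 9.99999317e-01, -6.46526969e-04, -9.73708155e-04,
         2.71130401e-04],
       [ 7.37007772e-04, -2.97785339e-01,  9.54632572e-01,
        -1.42196296e-01],
       [ 0.00000000e+00,  0.00000000e+00,  0.00000000e+00,
         1.00000000e+00]])}
```

View pics/top0.png

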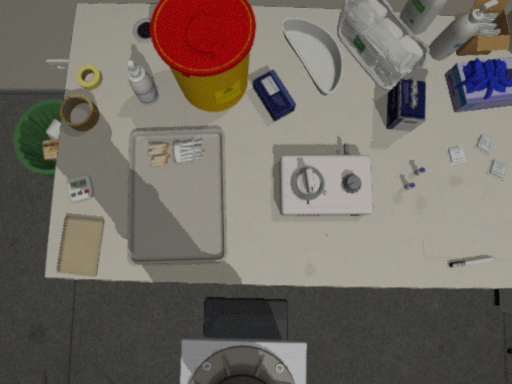

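View pics/scene0.png

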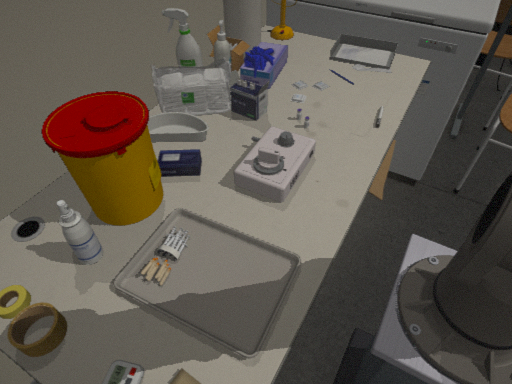

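The top view shows the filter at about (307,182), the knob at (352,183), the hose stub at (347,148) and the tray centred near (177,195), with the syringes at its far end. I'll zoom in next.

Create h.py:
```python
import numpy as np, cv2
from plant import robot, viewer
from scipy.spatial.transform import Rotation as R
def TW(name):
    c=viewer.calibration(name)
    if name!="wrist": return c,np.array(c["world_from_camera"])
    s=robot.state();T=np.eye(4);T[:3,:3]=R.from_euler("xyz",s["tool_rot"]).as_matrix();T[:3,3]=s["tcp_pos"]
    return c,T@c["T_tool_cam"]
def K(c):
    f=192/np.tan(np.radians(c["vertical_fov"])/2);return np.array([[f,0,c["cx"]],[0,f,c["cy"]],[0,0,1]])
def ray(name,px,z,CT=None):
    c,T=CT or TW(name)
    p=cv2.undistortPoints(np.array(px,float).reshape(-1,1,2),K(c),np.array([c["k1"],0,0,0])).reshape(-1,2)
    # forward model: exact inverse by iteration in cv2
    d=np.c_[p,np.ones(len(p))]@T[:3,:3].T
    return T[:3,3]+d*((z-T[2,3])/d[:,2])[:,None]
def proj(name,P,CT=None):
    c,T=CT or TW(name);Ti=np.linalg.inv(T)
    return cv2.projectPoints(np.array(P,float).reshape(-1,1,3),cv2.Rodrigues(Ti[:3,:3])[0],Ti[:3,3],K(c),np.array([c["k1"],0,0,0]))[0].reshape(-1,2)
```

Run:
```python
from h import *
im=cv2.imread("pics/top0.png")
cv2.imwrite("pics/topz.png",cv2.resize(im[135:230,270:385],None,fx=6,fy=6,interpolation=cv2.INTER_CUBIC))
print(ray("top",[[282,156],[370,157],[371,213],[282,213]],.058))
print(ray("top",[[307,182]],.066),ray("top",[[352,183]],.083))
print(ray("top",[[133,130],[222,129],[224,260],[131,260]],.02))
```

```text
[[ 0.61801133 -0.08303267  0.058     ]
 [ 0.62279869 -0.30983055  0.058     ]
 [ 0.47834489 -0.30933386  0.058     ]
 [ 0.47237694 -0.08525873  0.058     ]]
[[ 0.55108489 -0.14599029  0.066     ]] [[ 0.54874515 -0.25492457  0.083     ]]
[[0.68848497 0.31534108 0.02      ]
 [0.69748927 0.07578901 0.02      ]
 [0.35200953 0.05703566 0.02      ]
 [0.34456216 0.29460705 0.02      ]]
```

View pics/topz.png

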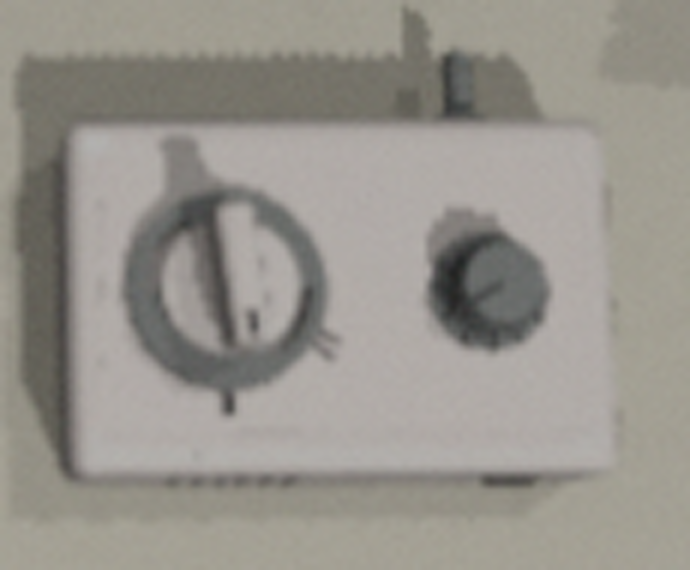

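Run:
```python
from h import *
z=lambda u,v:[270+(u-2.5)/6,135+(v-2.5)/6]
c=ray("top",[z(225,286)],.066)[0];k=ray("top",[z(505,282)],.083)[0]
print("collar",c,"knob",k,np.linalg.norm((c-k)[:2]),"yaw y",np.degrees(np.arctan2(*(c-k)[:2][::-1]))-90)
a=ray("top",[z(236,206),z(249,343)],.108);print("bar ctr",a.mean(0),np.degrees(np.arctan2(*(a[0]-a[1])[:2][::-1])),np.linalg.norm(a[0]-a[1]))
print(ray("top",[z(228,402)],.058))
s=robot.state();M=R.from_euler("xyz",s["tool_rot"]).as_matrix()
print("shift",M.T@(np.array([c[0],c[1],.23])-s["tcp_pos"]))
print("via",M.T@(np.array([.45,.25,.23])-s["tcp_pos"]))
```

```text
collar [ 0.55045564 -0.1462027   0.066     ] knob [ 0.55243005 -0.25934668  0.083     ] 0.11316120670596456 yaw y 0.9997353609463318
bar ctr [ 0.54762592 -0.14668362  0.108     ] 5.572182490801208 0.05556115206529652
[[ 0.50280414 -0.14895911  0.058     ]]
shift [-0.56954133 -0.67567411  0.00148029]
via [-0.37139081 -0.31817708  0.00107529]
```

shift_gripper(segments={"aperture":[0.085, 0.085, 0.085, 0.085, 0.085, 0.085, 0.085, 0.085, 0.085, 0.085, 0.085, 0.085], "dx":[-0.37, -0.37, -0.37, -0.37, -0.37, -0.37, -0.37, -0.37, -0.37, -0.37, -0.37, -0.37], "dy":[-0.32, -0.32, -0.32, -0.32, -0.32, -0.32, -0.32, -0.32, -0.32, -0.32, -0.32, -0.32], "dz":[0, 0, 0, 0, 0, 0, 0, 0, 0, 0, 0, 0], "ax":[0, 0, 0, 0, 0, 0, 0, 0, 0, 0, 0, 0], "ay":[0, 0, 0, 0, 0, 0, 0, 0, 0, 0, 0, 0], "az":[1.5, 1.5, 1.5, 1.5, 1.5, 1.5, 1.5, 1.5, 1.5, 1.5, 1.5, 1.5]})

```text
time: 1.1
tcp_pos: [0.4496, 0.2455, 0.2315]
tool_rot: [3.141, 0.0, 1.375]
force: [-0.1, 0.4, -0.3]
gripper_width: 0.0851
grip_force: 0.0
```

Add to h.py:
```python
def to(x,y,z,yawdeg):
    s=robot.state();M=R.from_euler("xyz",s["tool_rot"]).as_matrix()
    T=(R.from_euler("z",yawdeg,degrees=True)*R.from_euler("x",np.pi)).as_matrix()
    print("t",s["time"],"tcp",s["tcp_pos"].round(4),"rot",s["tool_rot"].round(4),"q",s["joints"].round(2),"shift",(M.T@(np.array([x,y,z])-s["tcp_pos"])).round(4),"rv",R.from_matrix(M.T@T).as_rotvec().round(4))
```

```bash
python3 -c "
from h import *
to(.55,-.146,.23,5.5)"
```

```text
t 1.1 tcp [0.4496 0.2455 0.2315] rot [3.1414 0.     1.3754] q [-1.1   0.17  0.53  1.99 -0.1   1.01 -0.71] shift [-0.3646  0.1745  0.0015] rv [ 2.0000e-04 -1.0000e-04  1.2794e+00]
```

shift_gripper(segments={"aperture":[0.085, 0.085, 0.085, 0.085, 0.085, 0.085, 0.085, 0.085, 0.085, 0.085, 0.085, 0.085], "dx":[-0.365, -0.365, -0.365, -0.365, -0.365, -0.365, -0.365, -0.365, -0.365, -0.365, -0.365, -0.365], "dy":[0.174, 0.174, 0.174, 0.174, 0.174, 0.174, 0.174, 0.174, 0.174, 0.174, 0.174, 0.174], "dz":[0, 0, 0, 0, 0, 0, 0, 0, 0, 0, 0, 0], "ax":[0, 0, 0, 0, 0, 0, 0, 0, 0, 0, 0, 0], "ay":[0, 0, 0, 0, 0, 0, 0, 0, 0, 0, 0, 0], "az":[1.28, 1.28, 1.28, 1.28, 1.28, 1.28, 1.28, 1.28, 1.28, 1.28, 1.28, 1.28]})

```text
time: 2.1
tcp_pos: [0.551, -0.1441, 0.2309]
tool_rot: [3.14, 0.001, 0.099]
force: [-0.6, 0.7, 0.3]
gripper_width: 0.0845
grip_force: 0.0
```

Run:
```python
from h import *
to(.55,-.146,.23,5.5)
im=viewer.grab_frame("wrist")[:,:,::-1].copy();cv2.imwrite("pics/w1.png",im)
print(proj("wrist",[[.55,-.146,.066],[.548,-.146,.108],[.55,-.146,.108]]))
```

```text
t 2.1 tcp [ 0.551  -0.1441  0.2309] rot [3.1404e+00 1.1000e-03 9.8600e-02] q [-0.58  0.36  0.92  1.88 -0.33  1.06 -1.  ] shift [-0.0012  0.0018  0.0009] rv [0.0012 0.0011 0.0026]
[[252.56975893 173.13020668]
 [252.89369463 188.46609397]
 [253.15898944 186.07713552]]
```

View pics/w1.png

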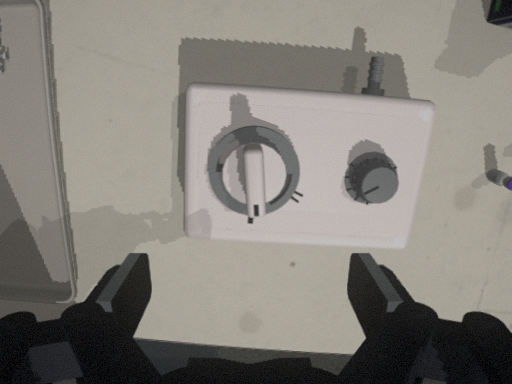

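The wrist view puts the bar top from (253,146) to (256.5,217) and the collar centre at (253.5,170.5).

Run:
```python
from h import *
a=ray("wrist",[[253,146],[256.5,217]],.108);print(a,a.mean(0),np.degrees(np.arctan2(*(a[0]-a[1])[:2][::-1])))
print(ray("wrist",[[253.5,170.5]],.066))
print(ray("wrist",[[380,183]],.083))
to(.5515,-.1465,.082,4.5)
```

```text
[[ 0.58201258 -0.14246804  0.108     ]
 [ 0.52398728 -0.15153336  0.108     ]] [ 0.55299993 -0.1470007   0.108     ] 8.879568790653508
[[ 0.55254376 -0.14658296  0.066     ]]
[[ 0.55706659 -0.25823577  0.083     ]]
t 2.15 tcp [ 0.551  -0.1425  0.2309] rot [3.1412e+00 1.1000e-03 1.0350e-01] q [-0.59  0.36  0.92  1.88 -0.33  1.06 -1.  ] shift [0.0002 0.0039 0.1489] rv [0.0004 0.0011 0.025 ]
```

shift_gripper(segments={"aperture":[0.085, 0.085, 0.085, 0.085, 0.085, 0.085, 0.085, 0.085], "dx":[0, 0, 0, 0, 0, 0, 0, 0], "dy":[0.003, 0.003, 0.003, 0.003, 0.003, 0.003, 0.003, 0.003], "dz":[0.04, 0.08, 0.11, 0.135, 0.148, 0.148, 0.148, 0.148], "ax":[0, 0, 0, 0, 0, 0, 0, 0], "ay":[0, 0, 0, 0, 0, 0, 0, 0], "az":[-0.02, -0.02, -0.02, -0.02, -0.02, -0.02, -0.02, -0.02]}, grip_n=40)

```text
time: 2.82
tcp_pos: [0.5525, -0.145, 0.0848]
tool_rot: [3.141, -0.002, 0.125]
force: [0.8, -0.5, 0.8]
gripper_width: 0.0851
grip_force: 0.0
```

Run:
```python
from h import *
to(.5515,-.1465,.082,7)
for i in range(3):print(robot.state()["tcp_pos"])
cv2.imwrite("pics/w2.png",viewer.grab_frame("wrist")[:,:,::-1])
```

```text
t 2.8167 tcp [ 0.5525 -0.145   0.0848] rot [ 3.1414e+00 -1.8000e-03  1.2470e-01] q [-0.43  0.55  0.75  2.   -0.53  0.79 -0.82] shift [-0.0012  0.0014  0.0028] rv [ 0.0002 -0.0018  0.0025]
[ 0.55254317 -0.14495974  0.08483538]
[ 0.55254317 -0.14495974  0.08483538]
[ 0.55254317 -0.14495974  0.08483538]
```

View pics/w2.png

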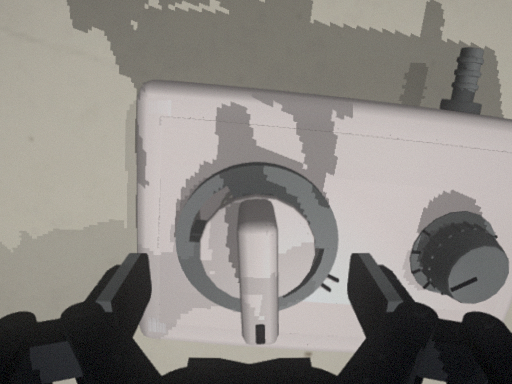

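The bar is aligned with the jaws, with its middle at about column 258. The finger midline is near 249, so I'll shift sideways by the measured offset.

Run:
```python
from h import *
c=viewer.calibration("wrist")
T=np.array(c["T_tool_cam"])
for px,z in(([[258,203]],-.023),([[260,330]],-.023),([[257,238]],.019)):print(ray("wrist",px,z,(c,T)))
```

```text
[[ 0.03495473  0.00316165 -0.023     ]]
[[-0.02139862  0.00444453 -0.023     ]]
[[0.00154595 0.0039719  0.019     ]]
```

shift_gripper(segments={"aperture":[0.085, 0.085, 0.0, 0, 0, 0, 0, 0, 0, 0, 0, 0], "dx":[0.002, 0.002, 0.002, 0.002, 0.002, 0.002, 0.002, 0.002, 0.002, 0.002, 0.002, 0.002], "dy":[0.004, 0.004, 0.004, 0.004, 0.004, 0.004, 0.004, 0.004, 0.004, 0.004, 0.004, 0.004], "dz":[0.001, 0.001, 0.001, 0.001, 0.001, 0.001, 0.001, 0.001, 0.001, 0.001, 0.001, 0.001], "ax":[0, 0, 0, 0, 0, 0, 0, 0, 0, 0, 0, 0], "ay":[0, 0, 0, 0, 0, 0, 0, 0, 0, 0, 0, 0], "az":[0, 0, 0, 0, 0, 0, 0, 0, 0, 0, 0, 0]}, grip_n=40)

```text
time: 3.87
tcp_pos: [0.5543, -0.1489, 0.0824]
tool_rot: [3.141, -0.0, 0.124]
force: [0.7, 0.3, 3.3]
gripper_width: 0.0151
grip_force: 39.4
```

shift_gripper(segments={"aperture":[0, 0, 0, 0, 0], "dx":[0, 0, 0, 0, 0], "dy":[0, 0, 0, 0, 0], "dz":[0, 0, 0, 0, 0], "ax":[0, 0, 0, 0, 0], "ay":[0, 0, 0, 0, 0], "az":[-0.08, -0.16, -0.24, -0.32, -0.4]})

```text
time: 4.28
tcp_pos: [0.5542, -0.1489, 0.0824]
tool_rot: [3.142, -0.0, 0.528]
force: [-0.8, -0.2, 1.9]
gripper_width: 0.015
grip_force: 39.4
```

Forces stay small, so I'll finish the turn.

shift_gripper(segments={"aperture":[0, 0, 0, 0, 0, 0, 0, 0, 0, 0], "dx":[0, 0, 0, 0, 0, 0, 0, 0, 0, 0], "dy":[0, 0, 0, 0, 0, 0, 0, 0, 0, 0], "dz":[0, 0, 0, 0, 0, 0, 0, 0, 0, 0], "ax":[0, 0, 0, 0, 0, 0, 0, 0, 0, 0], "ay":[0, 0, 0, 0, 0, 0, 0, 0, 0, 0], "az":[-0.08, -0.16, -0.24, -0.32, -0.4, -0.48, -0.56, -0.56, -0.56, -0.56]})

```text
time: 5.12
tcp_pos: [0.5532, -0.1483, 0.0824]
tool_rot: [-3.139, -0.0, 1.084]
force: [-7.2, 4.4, 12.6]
gripper_width: 0.0155
grip_force: 40.7
```

Run:
```python
from h import *
cv2.imwrite("pics/w3.png",viewer.grab_frame("wrist")[:,:,::-1])
```

```text
(no output)
```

View pics/w3.png

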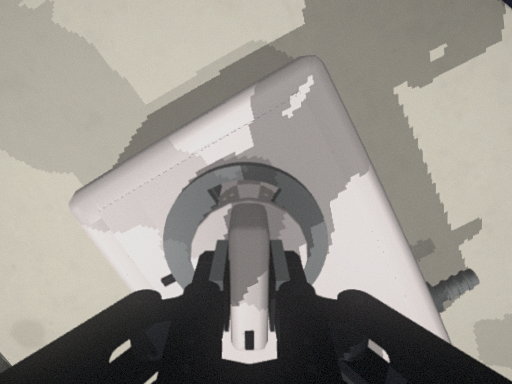

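The bar now stands at the double mark, turned about 60 degrees with the filter still seated. I'll lift next.

shift_gripper(segments={"aperture":[0, 0, 0, 0, 0, 0, 0, 0, 0, 0, 0], "dx":[0, 0, 0, 0, 0, 0, 0, 0, 0, 0, 0], "dy":[0, 0, 0, 0, 0, 0, 0, 0, 0, 0, 0], "dz":[-0.008, -0.016, -0.026, -0.036, -0.048, -0.06, -0.08, -0.1, -0.12, -0.12, -0.12], "ax":[0, 0, 0, 0, 0, 0, 0, 0, 0, 0, 0], "ay":[0, 0, 0, 0, 0, 0, 0, 0, 0, 0, 0], "az":[0, 0, 0, 0, 0, 0, 0, 0, 0, 0, 0]})

```text
time: 6.08
tcp_pos: [0.5551, -0.1493, 0.2043]
tool_rot: [3.138, -0.001, 1.084]
force: [0.2, 0.1, -1.2]
gripper_width: 0.0153
grip_force: 39.6
```

Run:
```python
from h import *
to(.48,.185,.2,62)
cv2.imwrite("pics/w4.png",viewer.grab_frame("wrist")[:,:,::-1])
```

```text
t 6.0833 tcp [ 0.5551 -0.1493  0.2043] rot [ 3.1382e+00 -1.4000e-03  1.0836e+00] q [-0.32  0.32  0.58  1.89 -0.21  0.98 -0.13] shift [ 0.2602 -0.2229  0.0039] rv [ 0.0034 -0.0014  0.0015]
```

View pics/w4.png

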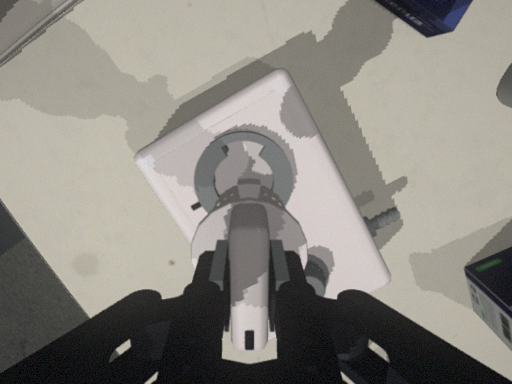

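The filter is held above the empty collar, so I'll carry it to the tray.

shift_gripper(segments={"aperture":[0, 0, 0, 0, 0, 0, 0, 0, 0, 0, 0, 0], "dx":[0.013, 0.034, 0.06, 0.089, 0.118, 0.147, 0.176, 0.205, 0.231, 0.25, 0.26, 0.26], "dy":[-0.011, -0.029, -0.051, -0.076, -0.101, -0.126, -0.151, -0.176, -0.198, -0.214, -0.223, -0.223], "dz":[0, 0, 0, 0, 0, 0, 0, 0, 0, 0, 0, 0], "ax":[0, 0, 0, 0, 0, 0, 0, 0, 0, 0, 0, 0], "ay":[0, 0, 0, 0, 0, 0, 0, 0, 0, 0, 0, 0], "az":[0, 0, 0, 0, 0, 0, 0, 0, 0, 0, 0, 0]})

```text
time: 7.13
tcp_pos: [0.4776, 0.1885, 0.2016]
tool_rot: [-3.141, 0.001, 1.088]
force: [0.9, 0.1, -2.1]
gripper_width: 0.015
grip_force: 39.5
```

Run:
```python
from h import *
to(.48,.185,.063,62)
cv2.imwrite("pics/s5.png",cv2.resize(viewer.grab_frame("scene")[130:384,90:430,::-1],None,fx=2,fy=2))
```

```text
t 7.1333 tcp [0.4776 0.1885 0.2016] rot [-3.1408e+00  6.0000e-04  1.0881e+00] q [-0.87  0.2   0.42  2.01 -0.1   0.95 -0.88] shift [-0.0019  0.0039  0.1386] rv [-0.0008  0.0007  0.006 ]
```

View pics/s5.png

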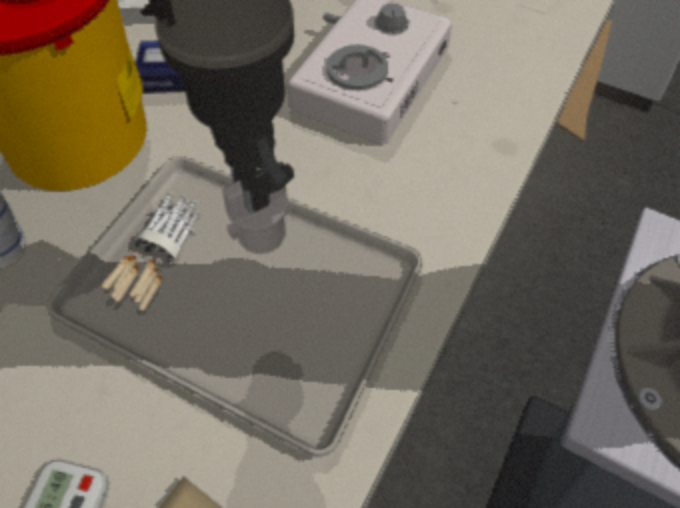

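The filter hangs upright over the free part of the tray, clear of the syringes. I'll lower it to just above contact.

shift_gripper(segments={"aperture":[0, 0, 0, 0, 0, 0, 0, 0, 0], "dx":[0, 0, 0, 0, 0, 0, 0, 0, 0], "dy":[0, 0, 0, 0, 0, 0, 0, 0, 0], "dz":[0.02, 0.05, 0.08, 0.105, 0.122, 0.131, 0.134, 0.134, 0.134], "ax":[0, 0, 0, 0, 0, 0, 0, 0, 0], "ay":[0, 0, 0, 0, 0, 0, 0, 0, 0], "az":[0, 0, 0, 0, 0, 0, 0, 0, 0]})

```text
time: 7.93
tcp_pos: [0.4794, 0.1851, 0.0691]
tool_rot: [3.141, -0.001, 1.083]
force: [0.6, -0.6, -1.5]
gripper_width: 0.0156
grip_force: 39.5
```

shift_gripper(segments={"aperture":[0, 0, 0, 0], "dx":[0, 0, 0, 0], "dy":[0, 0, 0, 0], "dz":[0.002, 0.004, 0.005, 0.005], "ax":[0, 0, 0, 0], "ay":[0, 0, 0, 0], "az":[0, 0, 0, 0]})

```text
time: 8.27
tcp_pos: [0.4788, 0.1854, 0.0635]
tool_rot: [3.142, -0.0, 1.084]
force: [-0.3, -0.5, -0.6]
gripper_width: 0.0154
grip_force: 39.5
```

shift_gripper(segments={"aperture":[0, 0, 0], "dx":[0, 0, 0], "dy":[0, 0, 0], "dz":[0.001, 0.001, 0.001], "ax":[0, 0, 0], "ay":[0, 0, 0], "az":[0, 0, 0]})

```text
time: 8.52
tcp_pos: [0.4788, 0.1853, 0.0623]
tool_rot: [3.142, 0.0, 1.084]
force: [-0.7, -0.8, -1.7]
gripper_width: 0.0153
grip_force: 39.5
```

shift_gripper(segments={"aperture":[0, 0, 0], "dx":[0, 0, 0], "dy":[0, 0, 0], "dz":[0.001, 0.001, 0.001], "ax":[0, 0, 0], "ay":[0, 0, 0], "az":[0, 0, 0]})

```text
time: 8.77
tcp_pos: [0.479, 0.1854, 0.0618]
tool_rot: [-3.142, -0.0, 1.084]
force: [-3.7, -1.1, 11.1]
gripper_width: 0.0154
grip_force: 41.4
```

The filter is touching the tray floor, so I'll release and retreat.

shift_gripper(segments={"aperture":[0.03, 0.04, 0.06, 0.085, 0.085, 0.085, 0.085, 0.085], "dx":[0, 0, 0, 0, 0, 0, 0, 0], "dy":[0, 0, 0, 0, 0, 0, 0, 0], "dz":[0, 0, 0, 0, 0, 0, 0, 0], "ax":[0, 0, 0, 0, 0, 0, 0, 0], "ay":[0, 0, 0, 0, 0, 0, 0, 0], "az":[0, 0, 0, 0, 0, 0, 0, 0]})

```text
time: 9.43
tcp_pos: [0.4787, 0.1853, 0.0613]
tool_rot: [-3.142, 0.0, 1.084]
force: [0.5, 0.2, 0.6]
gripper_width: 0.0848
grip_force: 0.0
```

shift_gripper(segments={"aperture":[0.085, 0.085, 0.085, 0.085, 0.085, 0.085, 0.085, 0.085], "dx":[0, 0, 0, 0, 0, 0, 0, 0], "dy":[0, 0, 0, 0, 0, 0, 0, 0], "dz":[-0.01, -0.03, -0.06, -0.09, -0.12, -0.15, -0.15, -0.15], "ax":[0, 0, 0, 0, 0, 0, 0, 0], "ay":[0, 0, 0, 0, 0, 0, 0, 0], "az":[0, 0, 0, 0, 0, 0, 0, 0]})

```text
time: 10.1
tcp_pos: [0.4795, 0.1857, 0.2135]
tool_rot: [3.14, -0.004, 1.084]
force: [0.2, 0.4, -0.3]
gripper_width: 0.0852
grip_force: 0.0
```

Run:
```python
from h import *
a=viewer.grab_frame("wrist")[:,:,::-1];b=viewer.grab_frame("scene")[:,:,::-1]
cv2.imwrite("pics/f6.png",cv2.resize(np.hstack([a,b]),(800,300),interpolation=cv2.INTER_AREA))
```

```text
(no output)
```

View pics/f6.png

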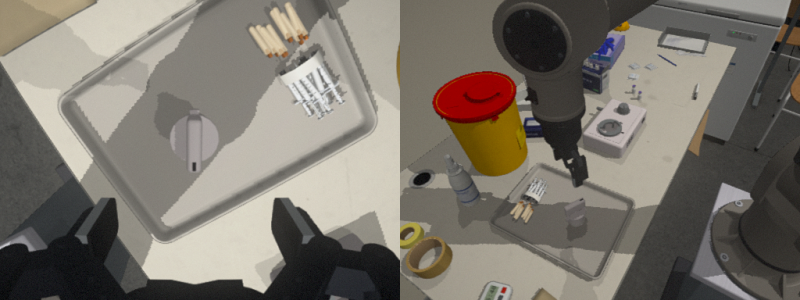

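The filter stands upright on the free tray floor, at (193,140) in the left half of the picture. The gripper is clear of it.

```bash
python3 -c "
from plant import robot, viewer
print(robot.job_done())"
```

```text
the job is handed in; nothing more can be done
None
```

The filter was turned to the open mark, lifted out and left standing upright on the free floor of the tray with the gripper clear; I never touched the regulator knob, and I handed the job in at about 10 s without seeing the verdict.

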